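Tip the palm-sugar cakes into the wok

ROBOT

A 6-joint arm with a two-finger parallel gripper is mounted at the origin on the work surface. World frame = base frame: x ahead of the robot, y to its left, z up, the work surface at z = 0. Lengths are in mm, angles in rad, forces in N, time in s.
With the tool pointing down it reaches from about 350 to 775 mm from the base axis. Payload 7.3 kg.
Tool frame: the origin (TCP) lies at the centre of the arm's flange, where the gripper is bolted on; the fingertips stand 178 mm ahead of it and the grasp point (between the pads) lies 159 mm ahead of it; z points along the fingers, y is the line along which they close (so a half turn about z gives the same grasp; the last joint's range is limited). The gripper opens to 92 mm and grips with 3 to 60 N. Pads are 19 mm wide; open, the fingers measure 130 mm over their backs; the gripper's body (75 mm by 190 mm) begins 47 mm behind the grasp point.
Start: joints at [-1.333, 0.342, 1.524, -0, 1.275, -0.146], TCP at [196.604, -486.8, 404.741] pointing down, gripper open.
Joint ranges: [-2.53, 2.53], [-0.77, 2.02], [0.04, 2.7], [-1, 4.14], [0.28, 2.66], [-3.11, 3.11]. Speed limits (rad/s): [2.57, 2.57, 3.14, 3.14, 3.14, 3.14].

INTERFACE

Orientations are given as [roll, pitch, yaw] about the fixed x, y, z axes, in that order (R = Rz(yaw) Ry(pitch) Rx(roll)).
In Python, from plant import * gives the robot as it stands. The module is installed in compiled form; this text tells all that it offers.
- The arm moves only by the shell command python3 -m inch 'ROWS'. ROWS is JSON, a list of rows, each a list of 5 numbers: the shift along the tool's x, y, z in m, then the turn about the tool's z in rad, then the opening, from 0 (shut) to 1 (fully open). In form: [[tx, ty, tz, spin, claw], ...]. A call has 1 to 8 rows; each row is the pose to reach, as a shift and turn from the pose commanded when the call began, along the tool's axes at that moment; what a row does not reach only later rows make up. A row lasts 1/12 s, in which the tool goes at most 41.7 mm and 7.16 degrees, less where a joint would pass 70% of its speed; a pose out of reach is approached as far as the arm can. A call with a gripper value outside its range is refused whole. The fingers move at their own pace and stop on an object; the grip force is fixed at half the most. Time passes only in rows, so rows that repeat a pose let the fingers close. It gives the time, the measured TCP pose, the force, the opening and the grip force at its end, in the units of the state.
- get_obs(): the state, without advancing time (a new reading comes with each control period).
- capture(name): name is "side" or "top" or "wrist"; returns a dict with "color" (420x560x3 uint8, red, green, blue), "intrinsics" (3x3 intrinsics, pixels), "pose" (4x4, takes a point from camera to world coordinates). Camera axes: x right, y down, z forward; pixel columns grow to the right and rows downward; lengths in mm; the calibration is good to about 2 mm. A picture is of the moment at which its call begins. There is no depth.
- close_job(): hands the job in; it is judged then, once.
Trained networks look in a picture, given as the dict that the camera call returned (one of the last four; its "shot" number tells which), for a name from the list of things; names that differ only in an ending like _2 or _b are one class to them, and where a whole thing is asked for, a point or a joint stands for the part that bears it (a point fixed in the world has none). Each returns a list of dicts, best first, with "conf" (0 to 1); they miss things now and then, are a little off and sometimes report something else, mostly with a low value. They report only what shows in the picture. A call takes as long as a camera call. They do not tell look-alikes from the thing itself.
- look_for(picture, target): "rect" ([centre column, centre row, width, height] in pixels, round what is visible of it).
- trace(picture, target): "pixels" (420x560 bool, what is visible of it) and "rect" ([centre column, centre row, width, height] in pixels, round what is visible of it).
- tip_of(picture, target): "centre" ([column, row] in pixels: a listed point, or the origin of a listed thing).
The state is a dict: "time": time; "joint_positions": joint angles; "dq": joint speeds; "tau": joint torques, N m; "tool_pos": TCP position; "tcp_rot": TCP orientation; "contact_force": force on the tool from outside, world axes, zero at the start; "moment": the same for the moment, N m; "grip_width": finger opening in mm; "finger_force": force on a finger pad.
Only numpy, scipy, OpenCV 4.12 (cv2) and the standard library are available. Lean on these libraries where they do the work, as an engineer would, in place of code of your own. Each camera call takes 0.05 s, during which the arm holds its last target. There are 200 camera calls.

TASK

Bring the wok under the open lip of the tipping tray on its stand, then tip the tray so that all five sugar cakes slide off into the wok. Let the tray back down level and leave the wok standing upright on the bench with the cakes in it; do not disturb the teapot, the wooden lid or the ladle.

Things in the scene. Friction and masses are not known exactly. Their poses are not given: they have to be found in the camera images.
- stand: Dark wooden stand fixed to the bench, 200 x 208 mm, carrying the tipping tray. Origin on the bench below the tray's hinge; x axis points (level) the way the tray discharges, y along the hinge. Front posts (16 x 12 mm, 140 mm tall) at x = 0, y = +-96 mm; nothing of the stand reaches beyond x = +15 mm
- tray (a joint): Hinge of the aluminium tipping tray, rad: 0 level, grows as its rear rises and the open front lip dips, stop at 1.0; falls back level when let go. Axis along the stand's y, 125 mm above the bench. Floor (4 mm thick, upper face at axis height) from 165 mm behind the axis to 40 mm in front, 160 mm wide; 30 mm side and rear walls. 0.35 kg
- bar (a point): Middle of the steel crossbar (10 mm thick, 164 mm long, parallel to the hinge) of the wire bail over the tray; turns with the tray. When level it is 80 mm behind the hinge and 235 mm above the bench (110 above the tray floor), free below and on both sides: pushing it from behind in the discharge direction tips the tray
- lip (a point): Middle of the tray's open front lip, at the floor's upper face; turns with the tray; 40 mm in front of the hinge and 125 mm above the bench when level
- drop (a point): Point on the bench 120 mm in front of the hinge (80 mm past the level lip), on the tray's centre line: a good place for the wok's centre. Fixed to the stand
- wok: Loose flat-bottomed aluminium wok, 65 mm high, rim radius 115 mm, base radius 80 mm, wall and floor 4 mm, 0.55 kg. Origin at the centre of its underside. Two small loop handles (9 mm bar, about 60 mm above the bench) stand out along its +x and -x to 142 mm from its centre; it fits under the lip, also when the tray is tipped
- teapot: White ceramic teapot, 110 mm high, body radius 62 mm, spout and handle to 98 mm from its axis; origin centre of underside. Bystander
- lid: Round wooden lid with a bar grip, radius 75 mm, 37 mm high; origin centre of underside. Bystander
- ladle: Steel ladle lying on the bench, 313 mm long, bowl radius 38 mm, 30 mm high; origin under the bowl, handle along -x to -275 mm. Bystander
- cake0_mid (a point): Middle of a loose brown palm-sugar cake, a round puck 42 mm across at the base, 36 mm at the top, 22 mm high, 35 g, lying on the tray floor at the start (five alike)
- cake1_mid (a point): Middle of a loose brown palm-sugar cake, a round puck 42 mm across at the base, 36 mm at the top, 22 mm high, 35 g, lying on the tray floor at the start (five alike)
- cake2_mid (a point): Middle of a loose brown palm-sugar cake, a round puck 42 mm across at the base, 36 mm at the top, 22 mm high, 35 g, lying on the tray floor at the start (five alike)
- cake3_mid (a point): Middle of a loose brown palm-sugar cake, a round puck 42 mm across at the base, 36 mm at the top, 22 mm high, 35 g, lying on the tray floor at the start (five alike)
- cake4_mid (a point): Middle of a loose brown palm-sugar cake, a round puck 42 mm across at the base, 36 mm at the top, 22 mm high, 35 g, lying on the tray floor at the start (five alike)
Mind the look-alikes: they are no part of the job. Leave any green look-alike of the part that bears cake4_mid alone.

How it is judged:
By the outcome, as a careful person would: the job done as asked, in the order asked, and still so for the second after the job is handed in, with the robot touching nothing.
It also fails if it takes over 64 s, if anything falls off the work surface, if the arm or the gripper's body presses on something with over 40 N, if the wrist force passes 120 N, or if a joint passes its speed limit or range.

## Working session

There is one attempt and no reset: what is moved stays moved. The work goes in short steps, Python scripts to look and compute and a shell command to move; the robot and the scene stay as the last step left them, time stands still between calls to the robot, and variables do not carry over. Pictures are saved under pics/ and viewed, at most 10 in all, crops included, and the job is handed in when it is done.

```bash
mkdir -p pics
cat > h.py <<'E'
from plant import *
import numpy as np, cv2
def save(p,n): cv2.imwrite('pics/'+n,p["color"][:,:,::-1])
def ray(p,uv):
    K=np.array(p["intrinsics"]);T=np.array(p["pose"])
    d=T[:3,:3]@np.linalg.inv(K)@np.array([uv[0],uv[1],1.]);return T[:3,3],d/np.linalg.norm(d)
def atz(p,uv,z):
    o,d=ray(p,uv);return o+d*(z-o[2])/d[2]
def tri(prs):
    A=np.zeros((3,3));b=np.zeros(3)
    for p,uv in prs:
        o,d=ray(p,uv);M=np.eye(3)-np.outer(d,d);A+=M;b+=M@o
    return np.linalg.solve(A,b)
def proj(p,X):
    K=np.array(p["intrinsics"]);T=np.array(p["pose"])
    c=K@(T[:3,:3].T@(np.array(X)-T[:3,3]));return c[:2]/c[2]
E
python3 - <<'E'
from h import *
np.set_printoptions(precision=1,suppress=True)
P={n:capture(n) for n in("top","side")}
cv2.imwrite('pics/a.png',np.vstack([P[n]["color"] for n in P])[:,:,::-1]) if 0 else [save(P[n],n+'0.png') for n in P]
for n in P:
    print(n,np.array(P[n]["pose"])[:3,3])
for t,z in [("stand",0),("tray",125),("bar",235),("lip",125),("drop",0),("wok",0),("teapot",0),("lid",0),("ladle",0),("cake0_mid",136)]:
    R={n:tip_of(P[n],t) for n in P}
    for n in R: print(t,n,[(np.round(r["centre"]),round(r["conf"],2),atz(P[n],r["centre"],z)[:2]) for r in R[n]])
    if R["top"] and R["side"]: print('  tri',tri([(P[n],R[n][0]["centre"]) for n in P]))
o=get_obs();print(o["time"],o["tool_pos"],o["tcp_rot"],o["grip_width"],o["contact_force"])
E
```

```text
top [ 336.6   32.7 1410. ]
side [293.6 612.7 807.9]
stand top [(array([251., 222.]), 0.73, array([473.3, 136.4]))]
stand side [(array([277., 272.]), 0.56, array([472.6, 123.9]))]
  tri [470.1 134.9  17.9]Traceback (most recent call last):
  File "<stdin>", line 8, in <module>
ValueError: it knows: bar, cake0_mid, cake1_mid, cake2_mid, cake3_mid, cake4_mid, drop, ladle, lid, lip, stand, teapot, wok
```

Run:
```python
from h import *
np.set_printoptions(precision=1,suppress=True)
P={n:capture(n) for n in("top","side")}
for t,z in [("bar",235),("lip",125),("drop",0),("wok",0),("teapot",0),("lid",0),("ladle",0),("cake0_mid",136)]:
    R={n:tip_of(P[n],t) for n in P}
    for n in R: print(t,n,[(np.round(r["centre"]),round(r["conf"],2),atz(P[n],r["centre"],z)[:2]) for r in R[n]])
    if R["top"] and R["side"]: print('  tri',tri([(P[n],R[n][0]["centre"]) for n in P]))
o=get_obs();print(o["time"],o["tool_pos"],o["tcp_rot"],o["grip_width"],o["contact_force"])
```

```text
bar top [(array([214., 215.]), 0.92, array([468.9, 213.9])), (array([204., 229.]), 0.48, array([432.8, 238.1]))]
bar side [(array([255., 239.]), 0.67, array([478. , 213.9]))]
  tri [472.9 214.7 237. ]
lip top [(array([260., 219.]), 0.58, array([470. , 102.6]))]
lip side [(array([282., 230.]), 0.58, array([468.5,  97.9]))]
  tri [468.3 102.1 130.4]
drop top [(array([196., 308.]), 0.37, array([215.5, 297.7])), (array([226., 202.]), 0.18, array([536.2, 216.4]))]
drop side []
wok top [(array([347., 213.]), 0.9, array([ 505. , -155.3]))]
wok side [(array([304., 184.]), 0.68, array([ 491.4, -169.6]))]
  tri [ 495.4 -154.3   15.4]
teapot top [(array([373., 133.]), 0.65, array([ 755.9, -239.4]))]
teapot side [(array([223., 153.]), 0.67, array([ 757.9, -223.8]))]
  tri [ 764.3 -241.9  -17.2]
lid top [(array([222., 131.]), 0.96, array([760.3, 232.8]))]
lid side [(array([148., 275.]), 0.89, array([752.8, 220.4]))]
  tri [750.7 228.4  14.1]
ladle top [(array([196., 307.]), 0.93, array([216.1, 297.7]))]
ladle side [(array([376., 378.]), 0.86, array([219.4, 291.8]))]
  tri [218.6 295.7  10. ]
cake0_mid top [(array([202., 229.]), 0.75, array([440. , 262.1]))]
cake0_mid side [(array([272., 297.]), 0.97, array([435.4, 259.4])), (array([274., 239.]), 0.53, array([473.6, 133.3]))]
  tri [437.3 261.1 138.6]
1.1 [ 196.6 -486.8  404.7] [3.1 0.  0.4] 91.61624254493204 [-0.6  0.5 -0.3]
```

View pics/top0.png

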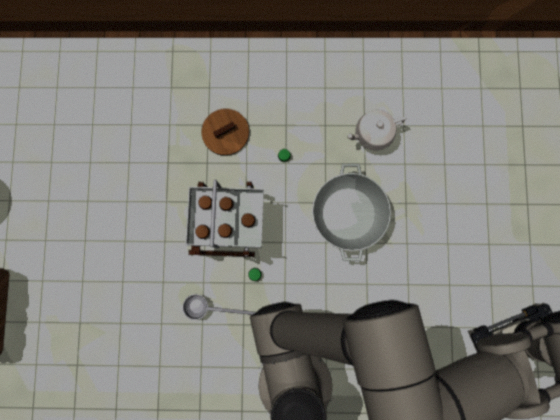

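View pics/side0.png

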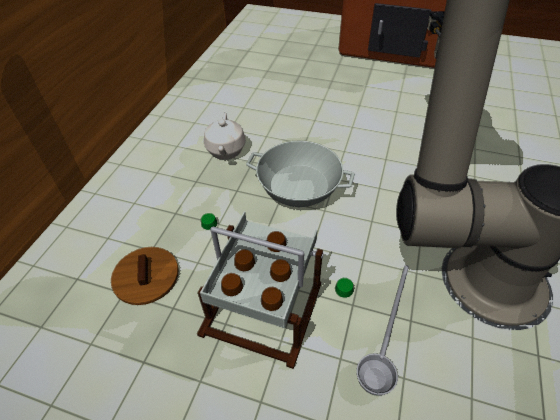

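Top picture: the wok is at (352,212) with handles up and down. The stand and tray with five brown cakes are at (227,217), lip to the right, bail at column 215. The lid is at (226,131), the teapot at (377,128) and the ladle at (196,307). Green pucks are at (284,155) and (255,274).

Side picture: the wok is at (300,175), the tray at (262,270), and the green pucks at (209,221) and (345,287).

Possible confusions: for the wok, nothing else is like it; only the lid at (226,131) is round and of some size. For the cakes, the brown ones on the tray are mine, and the green ones on the bench are the look-alikes to leave alone. Next I fit the geometry and check it in a crop.

Run:
```python
from h import *
from scipy.optimize import least_squares
np.set_printoptions(precision=1,suppress=True)
P={n:capture(n) for n in("top","side")}
def circ(p,r,z,c): return np.array([proj(p,[c[0]+r*np.cos(a),c[1]+r*np.sin(a),z]) for a in np.linspace(0,6.283,72)])
for n,p in P.items():
    m=trace(p,"wok")[0]["pixels"].astype(np.uint8)
    if n=="top":
        m=cv2.morphologyEx(m,cv2.MORPH_OPEN,cv2.getStructuringElement(cv2.MORPH_ELLIPSE,(31,31)))
        c=max(cv2.findContours(m,0,1)[0],key=cv2.contourArea);(u,v),r=cv2.minEnclosingCircle(c);M=cv2.moments(c)
        w=atz(p,(M["m10"]/M["m00"],M["m01"]/M["m00"]),65);print("wok rim centre",w, "encl",atz(p,(u,v),65))
    full=trace(p,"wok")[0]["rect"];print(n,full)
# stand pose from points: x,y,phi (discharge dir)
obs=[]
for n,p in P.items():
    for t,q in (("bar",(-80,110+125)),("lip",(40,125)),("stand",(0,0))):
        r=tip_of(p,t)
        if r: obs.append((p,q,np.array(r[0]["centre"]),r[0]["conf"]))
f=lambda s:np.concatenate([c*(proj(p,[s[0]+q[0]*np.cos(s[2]),s[1]+q[0]*np.sin(s[2]),q[1]])-o) for p,q,o,c in obs])
s=least_squares(f,[470,136,-1.57],loss="soft_l1").x;print("stand",s[:2],np.degrees(s[2]),f(s))
c0,s0=np.cos(s[2]),np.sin(s[2])
W=lambda a,b,z:[s[0]+a*c0-b*s0,s[1]+a*s0+b*c0,z]
ims=[]
for n,p in P.items():
    im=p["color"][:,:,::-1].copy();im=cv2.resize(im,None,fx=3,fy=3,interpolation=cv2.INTER_CUBIC)
    def pl(pts,col): cv2.polylines(im,[np.int32(np.array([(proj(p,x)+.5)*3 for x in pts]))],False,col,1)
    pl([W(40,-80,125),W(-165,-80,125),W(-165,80,125),W(40,80,125),W(40,-80,125)],(0,255,255))
    pl([W(-80,-82,235),W(-80,82,235)],(255,0,255))
    pl([W(0,-96,140),W(0,-96,0)],(255,255,0));pl([W(0,96,140),W(0,96,0)],(255,255,0))
    cv2.polylines(im,[np.int32((circ(p,115,65,w)+.5)*3)],True,(0,0,255),1)
    ims.append(im[390:840,510:1230] if n=="top" else im[390:1110,540:1110])
ims=[cv2.resize(i,None,fx=a,fy=a) for i,a in((ims[0],.9),)]+[ims[1]]
cv2.imwrite('pics/fit_t.png',ims[0]);
ims[1]=cv2.resize(ims[1],(475,600));cv2.imwrite('pics/fit_s.png',ims[1])
for n,uv in(("top",(284,155)),("top",(255,274)),("side",(209,221)),("side",(345,287))): print("green",atz(P[n],uv,11))
o=get_obs();print(o["time"],np.array(o["tool_pos"]),np.round(o["tcp_rot"],3))
```

```text
wok rim centre [ 501.4 -158.4   65. ] encl [ 502.  -158.3   65. ]
top [352.4, 211.6, 78.1, 96.5]
side [303.1, 172.9, 105.9, 70.9]
stand [471.1 137.7] -90.85123522503005 [ 0.5 -1.   4.1  2.3  0.6 -1.   0.8  1.5 -0.1  0.1 -2.3  3.7]
green [681.   38.3  11. ]
green [316.7 121.8  11. ]
green [681.   38.5  11. ]
green [316.4 123.2  11. ]
1.7 [ 196.6 -486.8  404.7] [3.1 0.  0.4]
```

View pics/fit_t.png

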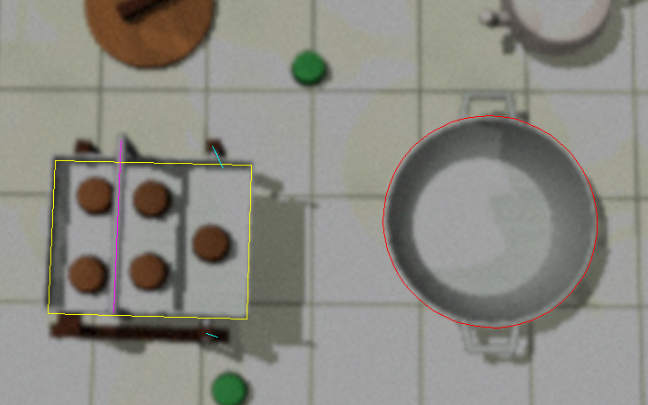

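The crop confirms the wok as the grey two-handled bowl at crop (490,220). The five brown cakes on the tray are the wanted ones, and the green pucks at crop (310,68) and (229,390) stay put. The red rim fit sits on the wok. The stand heading is about -91.5°, so the drop point is about (468,17).

Plan: push the wok from behind with the open fingers spread as a two-point cradle, then push the bar.

```bash
cat > go.py <<'E'
import sys
from h import *
from scipy.spatial.transform import Rotation as R
x,y,z,yaw=map(float,sys.argv[1:5])
o=get_obs();r=np.array(o["tcp_rot"]);M=R.from_euler("xyz",r).as_matrix()
d=M.T@(np.array([x,y,z])-o["tool_pos"])/1000
s=-(yaw-r[2]);s=(s+np.pi)%(2*np.pi)-np.pi
print("t",o["time"],"pos",np.round(o["tool_pos"],1),"rot",np.round(r,3),"F",np.round(o["contact_force"],1),"shift",np.round(d,4),"spin",round(s,3))
E
python3 go.py 530 -310 290 1.757
```

```text
t 1.7 pos [ 196.6 -486.8  404.7] rot [3.142 0.    0.384] F [0.1 0.1 0.1] shift [ 0.3754 -0.0391  0.1147] spin -1.373
```

```bash
python3 -m inch '[[0.375,-0.039,0.115,-1.373,1],[0.375,-0.039,0.115,-1.373,1],[0.375,-0.039,0.115,-1.373,1],[0.375,-0.039,0.115,-1.373,1],[0.375,-0.039,0.115,-1.373,1],[0.375,-0.039,0.115,-1.373,1],[0.375,-0.039,0.115,-1.373,1],[0.375,-0.039,0.115,-1.373,1]]'; python3 go.py 530 -310 205 1.757
```

```text
time: 2.37
tool_pos: [479.9, -336.2, 307.0]
tcp_rot: [3.141, 0.0, 1.39]
contact_force: [0.6, -0.2, 0.3]
grip_width: 91.9
finger_force: 0.0
t 2.3667 pos [ 479.9 -336.2  307. ] rot [3.141 0.    1.39 ] F [ 0.6 -0.2  0.3] shift [0.0348 0.0445 0.102 ] spin -0.367
```

```bash
python3 -m inch '[[0.035,0.045,0.05,-0.367,1],[0.035,0.045,0.102,-0.367,1],[0.035,0.045,0.102,-0.367,1],[0.035,0.045,0.102,-0.367,1],[0.035,0.045,0.102,-0.367,1],[0.035,0.045,0.102,-0.367,1]]'; python3 go.py 489 -95.5 205 1.757
```

```text
time: 2.87
tool_pos: [529.1, -312.3, 207.2]
tcp_rot: [3.14, 0.002, 1.747]
contact_force: [0.9, -0.6, 0.5]
grip_width: 91.7
finger_force: 0.0
t 2.8667 pos [ 529.1 -312.3  207.2] rot [3.140e+00 2.000e-03 1.747e+00] F [ 0.9 -0.6  0.5] shift [ 0.2205 -0.0014  0.0018] spin -0.01
```

```bash
python3 -m inch '[[0.02,0,0,0,1],[0.032,0,0,0,1],[0.042,0,0,0,1],[0.052,0,0,0,1],[0.062,0,0,0,1],[0.072,0,0,0,1],[0.082,0,0,0,1],[0.092,0,0,0,1]]'; python3 -m inch '[[0.01,0,0,0,1],[0.02,0,0,0,1],[0.03,0,0,0,1],[0.04,0,0,0,1],[0.045,0,0,0,1],[0.047,0,0,0,1],[0.047,0,0,0,1]]'
cat > wok.py <<'E'
from h import *
p=capture("top");m=trace(p,"wok");save(p,"wok_now.png")
m=m[0]["pixels"].astype(np.uint8)
cs=cv2.findContours(m,0,1)[0];c=max(cs,key=cv2.contourArea)[:,0]
q=np.array([atz(p,x,65)[:2] for x in c])
from scipy.optimize import least_squares
for w0 in ([495,-60],[468,17]):
    s=least_squares(lambda s:np.hypot(*(q-s).T)-115,w0,loss="cauchy",f_scale=3);print("rimfit",s.x,s.cost)
q=tip_of(p,"wok");print([atz(p,r["centre"],0)[:2] for r in q])
E
python3 wok.py;python3 go.py 489 -95.5 205 1.757
```

```text
time: 3.53
tool_pos: [513.2, -221.4, 207.4]
tcp_rot: [3.138, 0.005, 1.75]
contact_force: [0.6, -5.2, 4.5]
grip_width: 91.9
finger_force: 3.0
time: 4.12
tool_pos: [504.5, -174.7, 206.4]
tcp_rot: [3.14, 0.002, 1.751]
contact_force: [0.9, -2.7, 1.9]
grip_width: 92.1
finger_force: 1.8
rimfit [510.45443926 -66.81755133] 2733.1967796117806
rimfit [524.25181208 -18.20986304] 2949.4733848678343
[array([482.41117759, 108.45514201]), array([500.81234293, -64.24905722]), array([527.18519676, 215.27417332])]
t 4.2667 pos [ 504.4 -175.   205.6] rot [3.141 0.    1.75 ] F [ 2.  -3.3  1.7] shift [ 0.0809 -0.0009  0.0006] spin -0.007
```

Run:
```python
from h import *
p=capture("side");im=p["color"][:,:,::-1].copy();q=tip_of(p,"wok");print([(r["centre"],r["conf"],atz(p,r["centre"],0)[:2]) for r in q])
for c,col in (((483,-62),(0,0,255)),((468,17),(255,0,255))):
    pts=np.array([proj(p,[c[0]+115*np.cos(a),c[1]+115*np.sin(a),65]) for a in np.linspace(0,6.28,72)]);cv2.polylines(im,[np.int32(pts+.5)],True,col,1)
cv2.imwrite('pics/s1.png',im)
```

```text
[([296.3, 209.5], 0.79, array([484.80046195, -71.98210832]))]
```

View pics/s1.png

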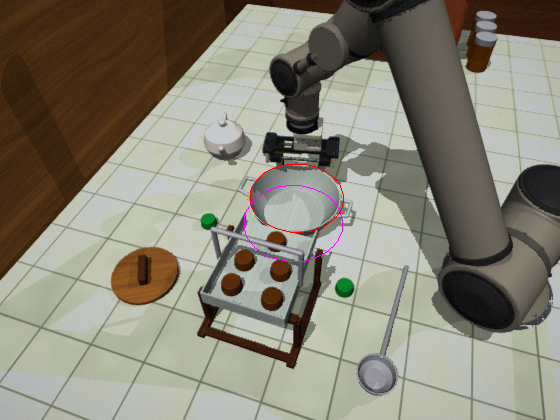

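The side view shows the wok rim centred at about (296,198), on the predicted red circle. The cradle holds, so I push the remaining 80 mm.

```bash
python3 -m inch '[[0.008,-0.001,0,0,1],[0.018,-0.001,0,0,1],[0.028,-0.001,0,0,1],[0.038,-0.001,0,0,1],[0.048,-0.001,0,0,1],[0.056,-0.001,0,0,1],[0.064,-0.001,0,0,1],[0.07,-0.001,0,0,1]]'; python3 -m inch '[[0.005,0,0,0,1],[0.01,0,0,0,1],[0.011,0,0,0,1],[0.011,0,0,0,1]]';python3 go.py 510 -210 205 1.757
```

```text
time: 5.03
tool_pos: [490.4, -105.1, 205.4]
tcp_rot: [-3.141, -0.0, 1.751]
contact_force: [0.4, -3.9, 2.0]
grip_width: 91.6
finger_force: 2.4
time: 5.37
tool_pos: [488.5, -94.7, 205.3]
tcp_rot: [-3.141, -0.001, 1.751]
contact_force: [-0.3, -1.0, 0.6]
grip_width: 92.0
finger_force: 0.9
t 5.3667 pos [488.5 -94.7 205.3] rot [-3.141e+00 -1.000e-03  1.751e+00] F [-0.3 -1.   0.6] shift [-0.1173  0.0005  0.0003] spin -0.006
```

```bash
python3 -m inch '[[-0.03,0,0,0,1],[-0.06,0,0,0,1],[-0.06,0,-0.041,0,1],[-0.06,0,-0.082,0,0],[-0.06,0,-0.123,0,0],[-0.06,0,-0.164,0,0],[-0.06,0,-0.2,0,0],[-0.06,0,-0.25,0,0]]'
python3 - <<'E'
from h import *
p=capture("side");im=p["color"][:,:,::-1].copy();q=tip_of(p,"wok");print([(r["centre"],r["conf"],atz(p,r["centre"],0)[:2]) for r in q])
for c,col in (((468,17),(0,0,255)),):
    pts=np.array([proj(p,[c[0]+115*np.cos(a),c[1]+115*np.sin(a),65]) for a in np.linspace(0,6.28,72)]);cv2.polylines(im,[np.int32(pts+.5)],True,col,1)
s=[471.1,137.7];ph=np.radians(-91.5);c0,s0=np.cos(ph),np.sin(ph)
W=lambda a,b,z:[s[0]+a*c0-b*s0,s[1]+a*s0+b*c0,z]
im=cv2.resize(im,None,fx=3,fy=3,interpolation=cv2.INTER_CUBIC)
pl=lambda pts,col: cv2.polylines(im,[np.int32(np.array([(proj(p,x)+.5)*3 for x in pts]))],False,col,1)
pl([W(40,-80,125),W(-165,-80,125),W(-165,80,125),W(40,80,125),W(40,-80,125)],(0,255,255))
pl([W(-80,-82,235),W(-80,82,235)],(255,0,255))
cv2.imwrite('pics/s2.png',im[480:1080,540:1140])
E
python3 go.py 471 262 500 1.55
```

```text
time: 6.03
tool_pos: [498.7, -153.7, 447.8]
tcp_rot: [-3.139, -0.003, 1.751]
contact_force: [1.3, -0.7, -1.2]
grip_width: 63.1
finger_force: 0.0
[([294.6, 234.4], 0.88, array([465.73658757,   7.74510251]))]
t 6.1333 pos [ 499.7 -154.1  453.5] rot [3.132 0.006 1.751] F [ 0.9 -0.3  0.4] shift [ 0.4142  0.0468 -0.0484] spin 0.201
```

View pics/s2.png

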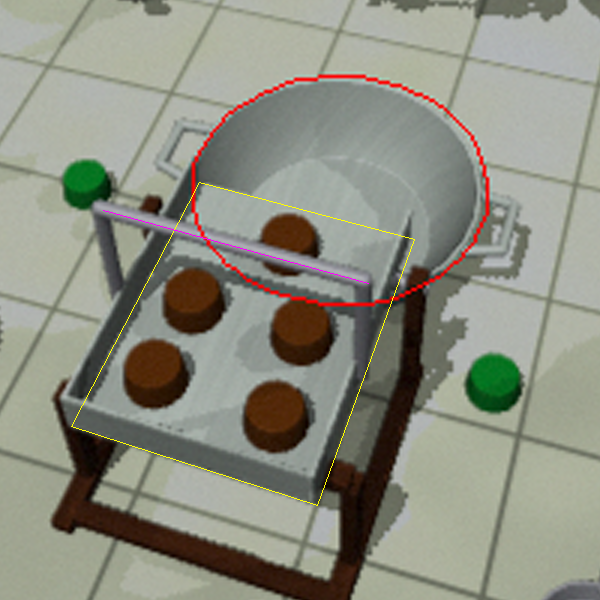

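The wok sits at the drop point: its rim follows the red circle at crop (340,190), clear of the lip, and the magenta bar fit lies on the bail. Next I go over the tray to behind the bar with the fingers shut.

```bash
python3 -m inch '[[0.414,0.047,-0.045,0.206,0],[0.414,0.047,-0.045,0.206,0],[0.414,0.047,-0.045,0.206,0],[0.414,0.047,-0.045,0.206,0],[0.414,0.047,-0.045,0.206,0],[0.414,0.047,-0.045,0.206,0],[0.414,0.047,-0.045,0.206,0],[0.414,0.047,-0.045,0.206,0]]'; python3 go.py 473 258 490 1.545
```

```text
time: 6.8
tool_pos: [476.5, 175.7, 481.8]
tcp_rot: [-3.139, -0.0, 1.545]
contact_force: [1.1, 0.1, 0.1]
grip_width: 2.5
finger_force: 0.0
t 6.8 pos [476.5 175.7 481.8] rot [-3.139 -0.     1.545] F [1.1 0.1 0.1] shift [ 0.0822 -0.0057 -0.0082] spin -0.0
```

```bash
python3 -m inch '[[0.04,-0.003,-0.005,0,0],[0.082,-0.004,0,0,0],[0.082,-0.004,0,0,0],[0.082,-0.004,0,0,0],[0.082,-0.004,0.04,0,0],[0.082,-0.004,0.083,0,0],[0.082,-0.004,0.083,0,0],[0.082,-0.004,0.083,0,0]]'; python3 go.py 473 258 398 1.545
python3 - <<'E'
from h import *
p=capture("side");im=cv2.resize(p["color"][:,:,::-1],None,fx=2,fy=2);cv2.imwrite('pics/s3.png',im[140:740,300:800])
for n in ("side","top"):
    p=capture(n);print(n,[(np.round(r["centre"]),round(r["conf"],2),np.round(atz(p,r["centre"],235)[:2])) for r in tip_of(p,"bar")])
E
```

```text
time: 7.47
tool_pos: [475.4, 254.5, 398.0]
tcp_rot: [-3.136, 0.002, 1.543]
contact_force: [0.4, 1.0, 0.4]
grip_width: 0.7
finger_force: 0.0
t 7.4667 pos [475.4 254.5 398. ] rot [-3.136e+00  2.000e-03  1.543e+00] F [0.4 1.  0.4] shift [ 0.0035 -0.0025  0.    ] spin -0.002
side [(array([258., 240.]), 0.76, array([472., 213.]))]
top [(array([212., 214.]), 0.98, array([472., 219.]))]
```

View pics/s3.png

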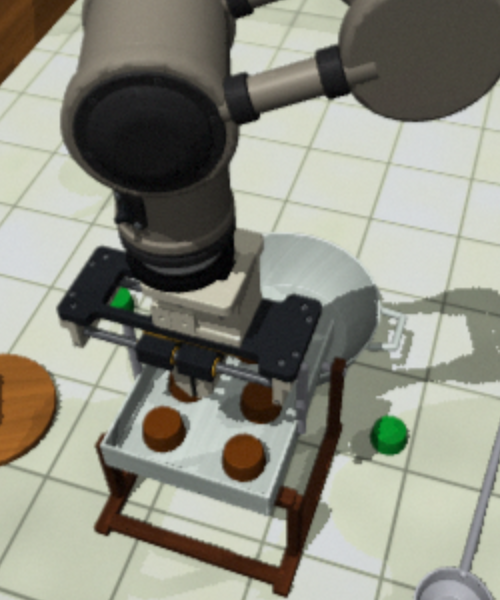

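The picture shows the shut fingers behind the crossbar at about (195,375), over the tray and clear of the cakes. I push the bar slowly, rising a little on the way.

```bash
python3 -m inch '[[-0.01,0,0,0,0],[-0.018,0,0,0,0],[-0.024,0,0,0,0],[-0.03,0,0,0,0],[-0.036,0,-0.002,0,0],[-0.042,0,-0.004,0,0],[-0.048,0,-0.006,0,0],[-0.054,0,-0.008,0,0]]'; python3 -m inch '[[-0.005,0,-0.001,0,0],[-0.01,0,-0.002,0,0],[-0.015,0,-0.003,0,0],[-0.02,0,-0.004,0,0],[-0.025,0,-0.005,0,0],[-0.03,0,-0.006,0,0],[-0.035,0,-0.007,0,0],[-0.035,0,-0.007,0,0]]'; python3 go.py 471 106 415 1.545
python3 - <<'E'
from h import *
p=capture("side")
for t in ("lip","bar","cake0_mid"): print(t,[(np.round(r["centre"]),round(r["conf"],2)) for r in tip_of(p,t)])
E
```

```text
time: 8.38
tool_pos: [474.3, 201.6, 408.9]
tcp_rot: [3.139, -0.003, 1.545]
contact_force: [0.2, 5.7, 3.3]
grip_width: 0.4
finger_force: 2.4
time: 9.05
tool_pos: [473.3, 165.7, 414.4]
tcp_rot: [-3.141, 0.001, 1.544]
contact_force: [0.5, 0.8, -0.3]
grip_width: 0.9
finger_force: 1.0
t 9.05 pos [473.3 165.7 414.4] rot [-3.141e+00  1.000e-03  1.544e+00] F [ 0.5  0.8 -0.3] shift [-0.0597 -0.0007 -0.0005] spin -0.001
lip [(array([279., 237.]), 0.57)]
bar []
cake0_mid [(array([277., 269.]), 0.61), (array([226., 151.]), 0.39)]
```

```bash
python3 -m inch '[[-0.005,0,0,0,0],[-0.01,0,0,0,0],[-0.015,0,0,0,0],[-0.02,0,0,0,0],[-0.025,0,0,0,0],[-0.03,0,0,0,0],[-0.034,0,0,0,0],[-0.038,0,0,0,0]]'; python3 -m inch '[[-0.004,0,0,0,0],[-0.008,0,0,0,0],[-0.012,0,0,0,0],[-0.015,0,0,0,0],[-0.017,0,0,0,0],[-0.017,0,0,0,0]]'
python3 - <<'E'
from h import *
p=capture("side");im=cv2.resize(p["color"][:,:,::-1],None,fx=2,fy=2);cv2.imwrite('pics/s4.png',im[140:740,300:800])
for t in ("lip","bar","cake0_mid"): print(t,[(np.round(r["centre"]),round(r["conf"],2)) for r in tip_of(p,t)])
E
```

```text
time: 9.92
tool_pos: [472.2, 128.1, 414.4]
tcp_rot: [-3.141, 0.0, 1.544]
contact_force: [-0.7, 2.1, -1.2]
grip_width: 0.1
finger_force: 0.8
time: 10.42
tool_pos: [471.8, 111.3, 414.7]
tcp_rot: [3.141, 0.0, 1.544]
contact_force: [0.3, 0.4, 0.3]
grip_width: 0.6
finger_force: 0.4
lip [(array([310., 233.]), 0.68)]
bar [(array([278., 186.]), 0.59)]
cake0_mid [(array([295., 236.]), 0.42)]
```

View pics/s4.png

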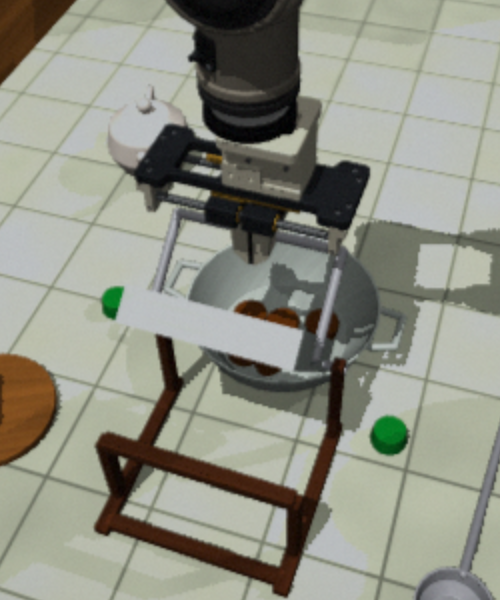

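The tray is steeply tipped and empty-looking, with brown cakes in the wok at about (255,325), (285,320) and (320,322). I nudge a little further toward the stop, then let the tray back down with the fingers still under the bar's push.

```bash
python3 -m inch '[[-0.003,0,0,0,0],[-0.005,0,0,0,0],[-0.005,0,0,0,0],[-0.005,0,0,0,0],[0.004,0,0,0,0],[0.013,0,0,0,0],[0.022,0,0,0,0],[0.031,0,0,0,0]]'; python3 -m inch '[[0.01,0,0,0,0],[0.02,0,0,0,0],[0.03,0,0.002,0,0],[0.04,0,0.004,0,0],[0.05,0,0.006,0,0],[0.06,0,0.008,0,0],[0.067,0,0.011,0,0],[0.074,0,0.014,0,0]]';python3 -m inch '[[0.006,0,0.002,0,0],[0.012,0,0.002,0,0],[0.018,0,0.002,0,0],[0.024,0,0.002,0,0],[0.03,0,0.002,0,0],[0.042,0,0.002,0,0],[0.042,0,0.002,0,0]]'
python3 - <<'E'
from h import *
for n in ("side","top"):
    p=capture(n)
    if n=="side": im=cv2.resize(p["color"][:,:,::-1],None,fx=2,fy=2);cv2.imwrite('pics/s5.png',im[140:740,300:800])
    print(n,[(np.round(r["centre"]),round(r["conf"],2),np.round(atz(p,r["centre"],235)[:2])) for r in tip_of(p,"bar")])
E
```

```text
time: 11.28
tool_pos: [472.6, 143.9, 414.7]
tcp_rot: [3.141, -0.0, 1.545]
contact_force: [-0.8, 1.6, -0.2]
grip_width: 0.4
finger_force: 1.5
time: 11.95
tool_pos: [474.5, 217.6, 400.1]
tcp_rot: [-3.141, 0.0, 1.545]
contact_force: [0.7, 1.3, -0.6]
grip_width: 0.5
finger_force: 0.4
time: 12.53
tool_pos: [475.7, 260.2, 398.7]
tcp_rot: [3.141, -0.001, 1.546]
contact_force: [0.0, -0.1, -0.6]
grip_width: 0.3
finger_force: 0.0
side [(array([258., 240.]), 0.85, array([474., 214.]))]
top [(array([213., 214.]), 0.87, array([471., 217.])), (array([274., 226.]), 0.75, array([440.,  61.]))]
```

Bar is back at its level position. I lift straight up and swing the arm away for a clear look.

```bash
python3 -m inch '[[0,0,-0.04,0,0],[0,0,-0.08,0,0],[0,0,-0.11,0,0],[0.04,0.0,-0.11,0,0],[0.08,0,-0.11,0,0],[0.12,0,-0.11,0,0],[0.12,0,-0.11,0,0],[0.12,0,-0.11,0,0]]'
python3 - <<'E'
from h import *
S=capture("side");T=capture("top")
a=cv2.resize(S["color"][130:370,80:400,::-1],(800,600));cv2.imwrite('pics/s6.png',a)
b=cv2.resize(T["color"][100:340,160:440,::-1],(700,600));cv2.imwrite('pics/t6.png',b)
for n,p in (("side",S),("top",T)):
    for t,z in (("wok",0),("bar",235),("teapot",0),("lid",0),("ladle",0)):
        print(n,t,[(round(r["conf"],2),np.round(atz(p,r["centre"],z)[:2])) for r in tip_of(p,t)])
    print(n,'cakes',[(np.round(r["centre"]),round(r["conf"],2),np.round(atz(p,r["centre"],15)[:2])) for r in tip_of(p,"cake0_mid")])
E
```

```text
time: 13.4
tool_pos: [478.6, 380.0, 507.5]
tcp_rot: [-3.14, 0.001, 1.547]
contact_force: [-0.3, -0.6, 0.1]
grip_width: 0.6
finger_force: 0.0
side wok [(0.96, array([464.,   8.]))]
side bar [(0.67, array([474., 222.]))]
side teapot [(0.96, array([ 742., -218.])), (0.22, array([465.,   7.]))]
side lid [(0.75, array([761., 227.]))]
side ladle [(0.83, array([216., 292.]))]
side cakes [(array([292., 234.]), 0.66, array([469.,  21.])), (array([254., 239.]), 0.48, array([550.,  61.]))]
top wok [(0.73, array([475.,  16.])), (0.72, array([508., 253.]))]
top bar [(0.7, array([476., 212.]))]
top teapot [(0.97, array([ 763., -233.])), (0.46, array([478.,  15.])), (0.27, array([422.,   9.]))]
top lid [(0.66, array([757., 229.]))]
top ladle [(0.84, array([223., 290.]))]
top cakes [(array([292., 222.]), 0.59, array([474.,  13.]))]
```

View pics/s6.png

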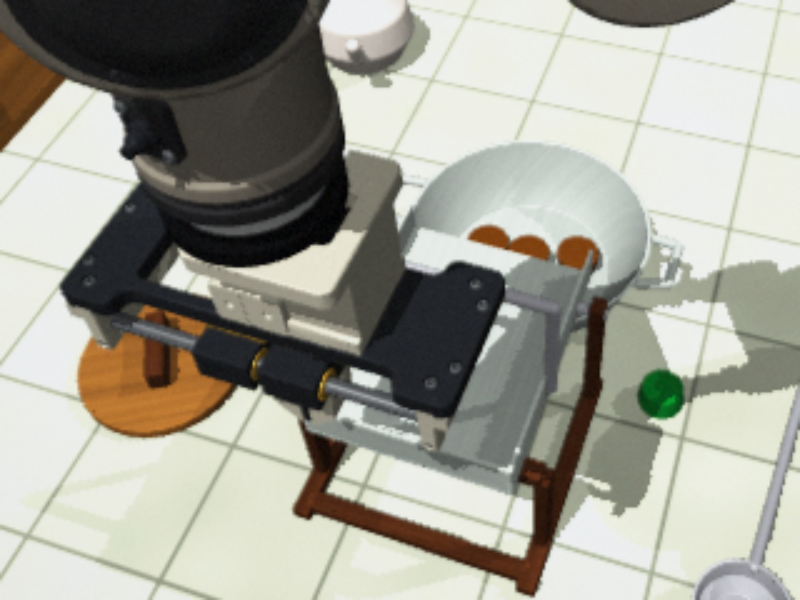

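View pics/t6.png

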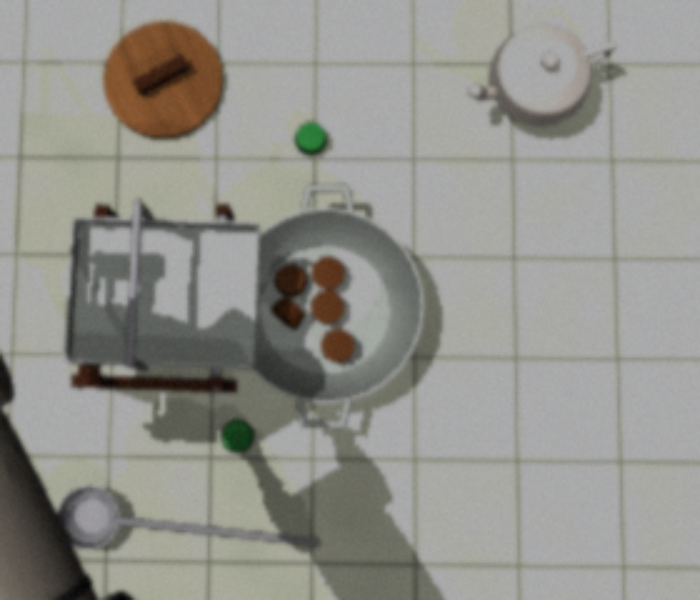

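The top view shows all five brown cakes in the wok, at about (290,278), (328,274), (290,312), (328,307) and (338,347). The tray is empty and level. The lid, teapot, ladle and green pucks are where they were, and the arm touches nothing.

```bash
python3 -c "
from plant import *
print(close_job())"
```

```text
the job is handed in; nothing more can be done
None
```

The job is handed in: all five sugar cakes are in the upright wok at the drop point, the tray is empty and back level, and the teapot, lid, ladle and green pucks stand where they were.

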